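# Locate a brass bracket on the grinding fixture

## Task

Lay the brass bracket on the grinding fixture with its long edge along the fence and its hole end towards the yellow block, so that it rides on top of the red pin. Then slide it gently along the fence until the hole drops over the pin; leave it lying flat on the bed, square along the fence and released. Do not force or drop it, and leave the casting, the bushing and the bottle where they are.

Things in the scene. Friction and masses are not known exactly. Their poses are not given: they have to be found in the camera images.
- bracket_web (a point): the upright web by which the loose brass bracket (0.28 to 0.52 kg) is gripped; this point is the web's centre. The bracket is a flat leaf 64 (x) x 130 (y) x 8 mm thick, bottom face 31 mm below this point, its middle 15 mm along +y from this point. The web stands on the leaf, 14 mm thick (y), 40 mm wide (x) and 46 mm tall, top 23 mm above this point. z up; +y is along the leaf towards its hole
- bracket_hole (a point): centre of the bracket's round through hole, 14.5 mm across, at the leaf's bottom face; 55 mm along +y and 31 mm below the web's centre, on the leaf's centreline (32 mm from either long edge). Axes as the web's
- fixture_bed (a point): fixed fixture: aluminium bed 110 (x) x 220 (y) mm, top 20 mm above the bench. This point: on the bed's top, midway along it, 32 mm in front of the steel fence, whose face is at x = +32 mm, as long as the bed and 20 mm higher than it. x points to the fence, y along it to the yellow end block (begins at y = +110 mm, 8 mm above the bed), z up
- fixture_slot (a point): on the bed's top, middle of the pin's slot, 40 mm along +y from fixture_bed, same axes. The red pin (12 mm across, chamfered, 6.5 mm tall) is fixed at x = 0 anywhere from y = -12 to +12 mm of this point: NOT measured, find it by feel. With the edge on the fence the hole is in line with the pin; a loosely held bracket falls onto it by its weight (1.2 mm play) and catches. Keep pushes under 25 N
- casting: loose round brass casting, 68 mm across, 24 mm tall with two ribs; origin under its centre
- bushing: loose flared brass bushing, 56 mm across its foot, 45 mm tall; origin under its centre
- bottle: loose clear bottle with red cap, 64 mm across, 200 mm tall; origin under its centre
There are look-alikes about, which are no part of the job. Leave any green or turquoise look-alike of the part that bears bracket_web alone.

How it is judged (in metres and radians):
On the way:
1. the bracket lies on the fixture, riding on top of the pin, its hole lifted 2.5 to 12 mm off the bed (contact force between bracket and fixture above 0.8 N and z of bracket_hole in the frame of fixture_bed between 0.0025 and 0.012 m and x of bracket_hole in the frame of fixture_bed between -0.015 and 0.006 m and y of bracket_hole in the frame of fixture_bed between 0 and 0.1 m), for 0.2 s.
At the end, for the whole second after the job is handed in: The bracket lies flat on the bed (under 1.5 mm off it at the hole, tilt under 0.03 rad), its hole over the pin (within 4 mm of the pin's line), hole end to the yellow block, long edge within 0.05 rad of the fence, at rest and released (z of bracket_hole in the frame of fixture_bed below 0.0015 m and angle between bracket_hole's own z axis and vertical below 0.03 rad and x of bracket_hole in the frame of fixture_bed between -0.004 and 0.004 m and y of bracket_hole in the frame of fixture_bed between 0.022 and 0.058 m and y of bracket_web in the frame of fixture_bed between -0.04 and 0.01 m and angle between the y axis of bracket_hole and the y axis of fixture_bed, either way round below 0.05 rad and linear speed of bracket below 0.01 m/s and contact force between the fingers and bracket below 0.1 N); the robot touches nothing.
It fails at once if the bracket and the fixture press on each other with more than 40 N (contact force between bracket and fixture above 40 N).
It fails at once if the casting is moved more than 15 mm (distance of casting from where it was at the start of the episode above 0.015 m).
It fails at once if the bushing is moved more than 15 mm (distance of bushing from where it was at the start of the episode above 0.015 m).
It fails at once if the bottle is moved more than 15 mm (distance of bottle from where it was at the start of the episode above 0.015 m).
It also fails if it takes over 45 s, if anything falls off the work surface, if the arm or the gripper's body presses on something with over 40 N, if the wrist force passes 120 N, or if a joint passes its speed limit or range.

## Robot

A 6-joint arm with a two-finger parallel gripper is mounted at the origin on the work surface. World frame = base frame: x ahead of the robot, y to its left, z up, the work surface at z = 0. Lengths are in mm, angles in rad, forces in N, time in s.
With the tool pointing down it reaches from about 350 to 975 mm from the base axis. Payload 7.1 kg.
Tool frame: the origin (TCP) lies at the very end of the fingers, on their centre line; the grasp point (between the pads) lies 19 mm behind it (ctrl.pinch_z is the z of the grasp point in the tool frame, in mm); z points along the fingers, y is the direction in which the jaws open and shut (so a half turn about z gives the same grasp; the last joint's range is limited). The gripper opens to 88 mm and grips with 3 to 60 N. Pads are 20 mm wide; open, the fingers measure 115 mm over their backs; the gripper's body (75 mm by 178 mm) begins 61 mm behind the grasp point.
Start: joints at [1.123, 0.423, 1.63, -0, 1.089, -0.019], TCP at [259.83, 568.413, 200.475] pointing down, gripper open.
Joint ranges: [-3, 3], [-0.9, 2.11], [0.09, 2.58], [-1.31, 4.45], [0.11, 2.69], [-2.54, 2.54]. Speed limits (rad/s): [2.39, 2.39, 3.01, 3.14, 3.14, 3.14].

## Interface

Orientations are given as a rotation vector (axis times angle).
In Python, from workcell import get_obs, optics, ctrl gives the robot as it stands.
- The arm moves only by the shell command python3 -m jog 'ROWS'. ROWS is a JSON object of lists of equal length, an entry for each row: "delta_rot": the turn, a rotation vector about the tool's x, y, z in rad, a list of three; "translation": the shift along the tool's x, y, z in mm, a list of three; "hand": the opening, from -1 (shut) to 1 (fully open). In form: {"delta_rot": [[rx, ry, rz], ...], "translation": [[x, y, z], ...], "hand": [hand, ...]}. A call has 1 to 5 rows; each row is the pose to reach, as a shift and turn from the pose commanded when the call began, along the tool's axes at that moment; what a row does not reach only later rows make up. A row lasts 1/10 s, in which the tool goes at most 50 mm and 8.59 degrees, less where a joint would pass 70% of its speed; a pose out of reach is approached as far as the arm can. A call with a gripper value outside its range is refused whole. The fingers move at their own pace and stop on an object; the grip force is fixed at half the most. Time passes only in rows, so rows that repeat a pose let the fingers close. It gives the time, the measured TCP pose, the force and the opening at its end, in the units of the state.
- get_obs(): the state, without advancing time (a new reading comes with each control period).
- optics.get_image(name): name is "side" or "top"; returns the picture (400x640x3 uint8, red, green, blue); there is no depth.
- optics.calibration(name): a dict with "intrinsics" (3x3 intrinsics, pixels), "cam_to_world" (4x4, takes a point from camera to world coordinates). Camera axes: x right, y up, looking along -z (the intrinsics and any distortion apply to the point x, -y, -z); pixel columns grow to the right and rows downward; lengths in mm; the calibration is good to about 2 mm. A picture is of the moment at which its call begins. calibration takes no time and is no camera call.
- ctrl.close_job(): hands the job in, once; it reports no verdict.
The state is a dict: "t": time; "qpos": joint angles; "qvel": joint speeds; "joint_torque": joint torques, N m; "ee_pos": TCP position; "orientation": TCP orientation; "ft_force": force on the tool from outside, world axes, zero at the start; "moment": the same for the moment, N m; "width": finger opening in mm.
Only numpy, scipy, OpenCV 4.12 (cv2) and the standard library are available. Lean on these libraries where they do the work, as an engineer would, in place of code of your own. Each camera call takes 0.05 s, during which the arm holds its last target. There are 200 camera calls.

## Working session

There is one attempt and no reset: what is moved stays moved. The work goes in short steps, Python scripts to look and compute and a shell command to move; the robot and the scene stay as the last step left them, time stands still between calls to the robot, and variables do not carry over. Pictures are saved under pics/ and viewed, about 8 in all and at most 12, crops included, and the job is handed in when it is done.

```bash
mkdir -p pics; ls; cat > h.py <<'E'
import numpy as np,cv2
from workcell import get_obs,optics,ctrl
E
python3 - <<'E'
from h import *
for n in("side","top"):
    im=optics.get_image(n);cv2.imwrite(f"pics/{n}0.png",im[:,:,::-1])
    c=optics.calibration(n);print(n,{k:np.round(v,3).tolist() if not isinstance(v,str) else v for k,v in c.items()})
print(get_obs())
E
```

```text
pics
side {'intrinsics': [[363.003, 0.0, 322.488], [0.0, 363.003, 202.994], [0.0, 0.0, 1.0]], 'cam_to_world': [[-0.732, 0.46, -0.503, 189.286], [-0.681, -0.498, 0.537, 507.953], [-0.003, 0.736, 0.677, 542.126], [0.0, 0.0, 0.0, 1.0]]}
top {'intrinsics': [[367.896, 0.0, 314.647], [0.0, 367.896, 199.196], [0.0, 0.0, 1.0]], 'cam_to_world': [[0.017, 0.984, -0.178, 398.296], [-1.0, 0.014, -0.014, 115.777], [-0.011, 0.179, 0.984, 863.173], [0.0, 0.0, 0.0, 1.0]]}
{'t': 0.1, 'qpos': array([ 1.12302044e+00,  4.23753297e-01,  1.63061341e+00,  1.22980767e-05,
        1.08858366e+00, -1.90200867e-02]), 'qvel': array([-5.49550242e-04, -1.22233847e-03, -1.17352289e-03, -9.80562058e-04,
        2.00698016e-03,  5.61269091e-05]), 'joint_torque': array([-1.25476578e-03, -5.45606160e+01, -2.74322373e+01,  6.44787471e-02,
        1.88605377e-02,  3.89766981e-06]), 'ee_pos': array([259.59224075, 567.95605062, 199.78645759]), 'orientation': array([-6.68280751e-01, -3.06935847e+00,  2.07068877e-03]), 'ft_force': array([-0.3080289 , -0.00826101, -0.19624642]), 'moment': array([-0.01833885, -0.01648837,  0.02481462]), 'width': 87.61632663581747}
```

View pics/side0.png

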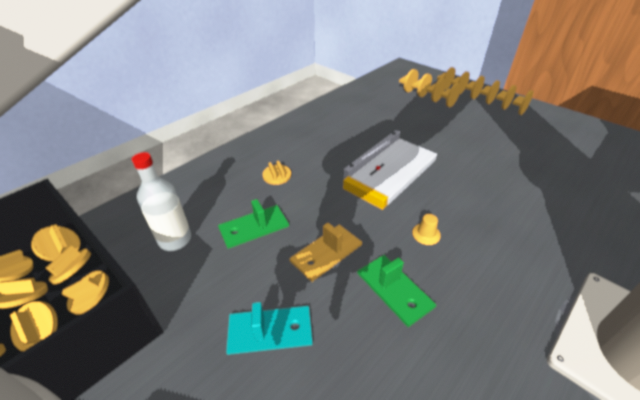

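View pics/top0.png

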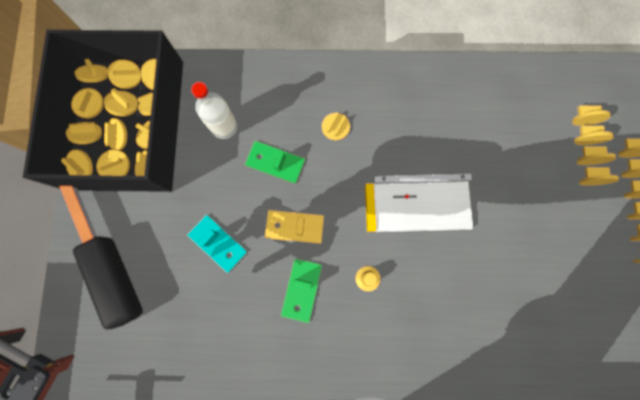

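Top view: the brass bracket is at (295,227), with its hole to the left (+y). The fixture is at (420,203), yellow block to the left and fence at the top. The look-alikes are green at (275,161) and (301,290), and turquoise at (217,243). In the side view the brass bracket is at (327,250). It's the only brass one, so I choose it and check with crops.

```bash
python3 - <<'E'
from h import *
T=cv2.imread("pics/top0.png");S=cv2.imread("pics/side0.png")
def crop(I,x,y,w,h,W,H):
    return cv2.resize(I[y:y+h,x:x+w],(W,H),interpolation=cv2.INTER_CUBIC)
a=crop(T,260,200,70,50,420,300);b=crop(S,285,215,80,70,343,300)
c=crop(T,360,167,120,75,480,300);d=crop(S,335,125,110,90,310,254)
o=np.zeros((600,800,3),np.uint8)
o[:300,:420]=a;o[:300,425:768]=b;o[300:,:480]=c;o[300:554,485:795]=d
cv2.imwrite("pics/c1.png",o)
E
```

```text
(no output)
```

View pics/c1.png

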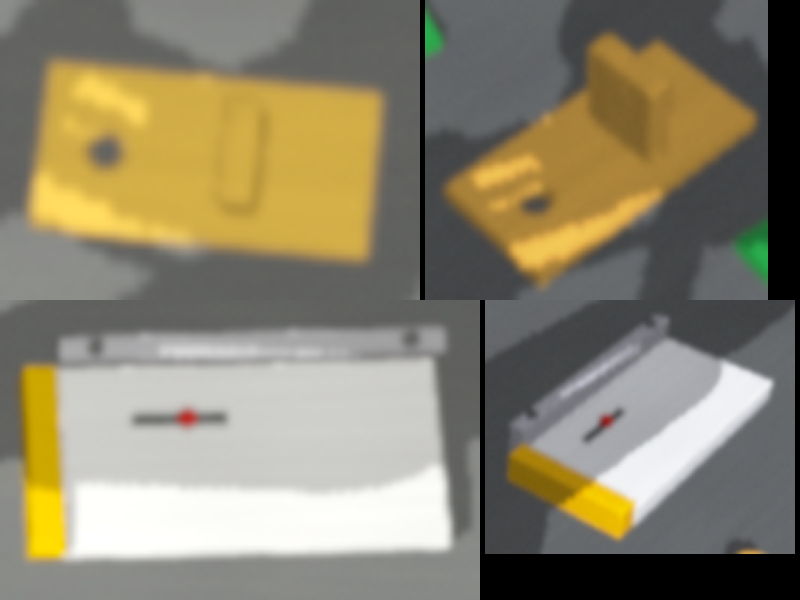

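The crops confirm it. The bracket is brass with its hole at crop (105,152), the web's top at (241,155) and the leaf's corners clear. On the fixture the pin is at crop (187,417), and the slot runs from 133 to 228. Next I triangulate.

```bash
cat >> h.py <<'E'
def ray(n,p):
    c=optics.calibration(n);K=np.array(c["intrinsics"]);M=np.array(c["cam_to_world"])
    v=np.linalg.inv(K)@[p[0],p[1],1];v=M[:3,:3]@(v*[1,-1,-1]);return M[:3,3],v/np.linalg.norm(v)
def onz(n,p,z):
    o,v=ray(n,p);return o+v*(z-o[2])/v[2]
def tri(pt,ps):
    A=[];b=[]
    for n,p in(("top",pt),("side",ps)):
        o,v=ray(n,p);P=np.eye(3)-np.outer(v,v);A.append(P);b.append(P@o)
    A=np.vstack(A);b=np.hstack(b);x,r,*_=np.linalg.lstsq(A,b,rcond=None);return x,np.sqrt(r)
def uc(p,off,crop,s): return ((p[0]-off[0]+.5)/s-.5+crop[0],(p[1]-off[1]+.5)/s-.5+crop[1])
E
python3 - <<'E'
from h import *
np.set_printoptions(precision=1,suppress=True)
ta=lambda *p:uc(p,(0,0),(260,200),6); sa=lambda *p:uc(p,(425,0),(285,215),4.2875)
tf=lambda *p:uc(p,(0,300),(360,167),4); sf=lambda *p:uc(p,(485,300),(335,125),2.818)
print("tri bracket")
for nm,a,b in [("hole",(105,152),(537,203)),("c+y+x",(48,60),(443,188)),("c+y-x",(30,228),(540,285)),("c-y-x",(368,262),(757,118)),("c-y+x",(383,92),(655,40)),("webtop+x",(245,96),(600,41)),]:
    print(nm,*tri(ta(*a),sa(*b)))
print("fix")
for nm,a,b in [("s+y",(133,419),(585,440)),("s-y",(228,417),(623,411)),("pin",(187,417),(605,421)),("bed-y-x",(452,548),(772,382)),("fenceend+y",(60,337),(514,430)),("yel+y-x",(27,558),(622,512))]:
    print(nm,*tri(tf(*a),sf(*b)))
print("planes")
for nm,a in [("c++",(48,60)),("c+-",(30,228)),("c--",(368,262)),("c-+",(383,92)),("hole",(105,152))]: print(nm,onz("top",ta(*a),8),onz("side",sa(*{"c++":(443,188),"c+-":(540,285),"c--":(757,118),"c-+":(655,40),"hole":(537,203)}[nm]),8))
for a in [(222,95),(268,100),(255,214),(215,208)]: print("web",onz("top",ta(*a),54))
for nm,a in [("nl",(65,558)),("nr",(452,548)),("fr",(435,360)),("fl",(60,365)),("pin",(187,417)),("s+",(133,419)),("s-",(228,417))]: print(nm,onz("top",tf(*a),20))
print([onz("side",sf(*p),20) for p in [(605,421),(585,440),(623,411),(772,382)]])
E
```

```text
tri bracket
hole [492.  215.4   6.5] [1.4]
c+y+x [527.2 238.5   8.3] [0.6]
c+y-x [462.3 243.9   4.6] [1.7]
c-y-x [451.6 112.6   6.8] [2.5]
c-y+x [517.6 107.6   7.6] [2.3]
webtop+x [508.2 158.6  52.6] [0.7]
fix
s+y [561.3 -53.6  20. ] [1.5]
s-y [ 563.4 -109.4   18.2] [1.1]
pin [563.2 -84.4  21.4] [2.3]
bed-y-x [ 490.2 -233.8   18.8] [3.2]
fenceend+y [605.  -11.1  32.1] [1.4]
yel+y-x [478.7  10.6  33.4] [2.2]
planes
c++ [526.9 238.3   8. ] [527.8 238.6   8. ]
c+- [461.  242.7   8. ] [461.6 246.2   8. ]
c-- [450.  111.7   8. ] [452.6 114.3   8. ]
c-+ [516.2 106.8   8. ] [518.9 108.7   8. ]
hole [491.  214.7   8. ] [492.  216.7   8. ]
web [507.8 166.8  54. ]
web [506.2 149.7  54. ]
web [464.1 153.6  54. ]
web [466.  168.3  54. ]
nl [478.9 -13.6  20. ]
nr [ 488.  -234.3   20. ]
fr [ 598.1 -231.    20. ]
fl [592.1 -12.2  20. ]
pin [562.1 -85.5  20. ]
s+ [560.4 -54.2  20. ]
s- [ 562.4 -109.3   20. ]
[array([565.7, -85.2,  20. ]), array([562.3, -53.2,  20. ]), array([ 562.8, -107. ,   20. ]), array([ 491.5, -230.9,   20. ])]
```

Bracket web is at about (487.5,160.3), yaw −0.076. Leaf length measures 131 against 130 mm, and z is about 8. The fixture slot's middle is at about (562,−82), z≈19–20, yaw about +0.035. These fit the given sizes, so I set out.

```bash
cat >> h.py <<'E'
from scipy.spatial.transform import Rotation as Ro
def go(x,y,z,ang):
    "tool-axis shift/turn to TCP x,y,z with tool y at world angle ang (rad), tool down"
    o=get_obs();R=Ro.from_rotvec(o["orientation"])
    s=R.inv().apply(np.array([x,y,z])-o["ee_pos"])
    Y=np.array([np.cos(ang),np.sin(ang),0]);Z=np.array([0,0,-1.]);T=np.column_stack([np.cross(Y,Z),Y,Z])
    print("shift",np.round(s,1),"turn",np.round((R.inv()*Ro.from_matrix(T)).as_rotvec(),3),"t",round(o["t"],2),"F",np.round(o["ft_force"],1),"tcp",np.round(o["ee_pos"],1),"w",round(o["width"],1))
E
python3 -c "
from h import *
go(487.5,160.3,110,np.pi/2-.076)"
```

```text
shift [-376.8 -275.9   90.1] turn [-0.001 -0.    -0.353] t 0.1 F [-0.3 -0.  -0.2] tcp [259.6 568.  199.8] w 87.6
```

```bash
python3 -m jog '{"delta_rot":[[0,0,-0.07],[0,0,-0.14],[0,0,-0.21],[0,0,-0.28],[0,0,-0.353]],"translation":[[-40,-29,0],[-80,-58,0],[-120,-87,0],[-160,-116,0],[-200,-146,0]],"hand":[0.2,0.2,0.2,0.2,0.2]}'; python3 -c "
from h import *
go(487.5,160.3,110,np.pi/2-.076)"
```

```text
t: 0.6
ee_pos: [381.4, 350.7, 200.3]
orientation: [-0.114, -3.139, 0.0]
ft_force: [1.1, 0.5, 0.5]
width: 53.7
shift [-119.5 -182.2   90.3] turn [-0.    -0.     0.004] t 0.6 F [1.1 0.5 0.5] tcp [381.4 350.7 200.3] w 53.7
```

```bash
python3 -m jog '{"delta_rot":[[0,0,0],[0,0,0],[0,0,0],[0,0,0],[0,0,0]],"translation":[[-25,-38,15],[-50,-76,40],[-75,-114,70],[-100,-150,85],[-119.5,-182,90]],"hand":[0.2,0.2,0.2,0.2,0.2]}'; python3 -m jog '{"delta_rot":[[0,0,0],[0,0,0]],"translation":[[0,0,0],[0,0,0]],"hand":[0,0]}';python3 - <<'E'
from h import *
go(487.5,160.3,16,np.pi/2-.076)
T=optics.get_image("top")[:,:,::-1];S=optics.get_image("side")[:,:,::-1]
a=cv2.resize(T[180:270,240:350],(440,360),interpolation=2);b=cv2.resize(S[170:290,270:380],(330,360),interpolation=2)
cv2.imwrite("pics/c2.png",np.hstack([a,b]))
E
```

```text
t: 1.1
ee_pos: [485.9, 159.6, 108.4]
orientation: [-0.119, -3.136, 0.002]
ft_force: [0.9, 1.4, 0.5]
width: 52.6
t: 1.3
ee_pos: [486.3, 161.1, 110.0]
orientation: [-0.123, -3.138, 0.0]
ft_force: [-0.0, 0.0, 0.5]
width: 44.3
shift [-1.3 -0.7 94. ] turn [-0.    -0.001 -0.002] t 1.3 F [-0.   0.   0.5] tcp [486.3 161.1 110. ] w 44.3
```

View pics/c2.png

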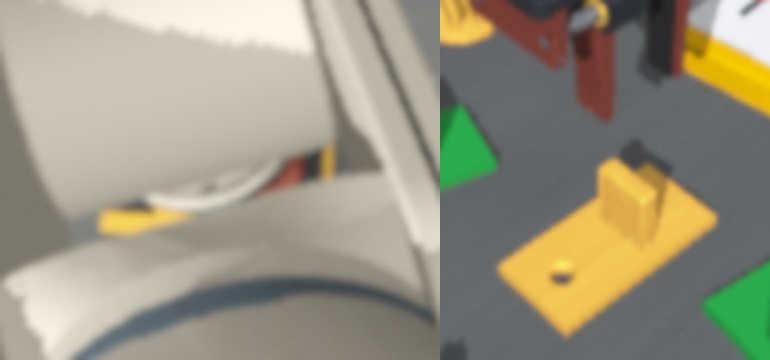

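The jaws straddle the web in line with it (side crop: web at (628,195), fingers at (595,90) and (665,60)). I descend.

```bash
python3 -m jog '{"delta_rot":[[0,0,0],[0,0,0],[0,0,0],[0,0,0],[0,0,0]],"translation":[[-1.3,-0.7,30],[-1.3,-0.7,60],[-1.3,-0.7,80],[-1.3,-0.7,94],[-1.3,-0.7,94]],"hand":[0,0,0,0,0]}';  python3 -m jog '{"delta_rot":[[0,0,0],[0,0,0],[0,0,0],[0,0,0],[0,0,0]],"translation":[[0,0,0],[0,0,0],[0,0,0],[0,0,0],[0,0,0]],"hand":[-0.65,-0.65,-0.7,-0.7,-0.7]}'
```

```text
t: 1.9
ee_pos: [486.3, 161.8, 15.3]
orientation: [-0.116, -3.137, 0.001]
ft_force: [-0.1, 0.9, 0.4]
width: 43.9
t: 2.4
ee_pos: [488.0, 160.9, 17.1]
orientation: [0.119, 3.138, -0.0]
ft_force: [-0.2, -3.3, 6.1]
width: 13.9
```

```bash
python3 -m jog '{"delta_rot":[[0,0,0],[0,0,0],[0,0,0]],"translation":[[0,0,0],[0,0,0],[0,0,0]],"hand":[-1,-1,-1]}';  python3 -m jog '{"delta_rot":[[0,0,0],[0,0,0],[0,0,0],[0,0,0],[0,0,0]],"translation":[[0,0,-10],[0,0,-30],[0,0,-55],[0,0,-80],[0,0,-80]],"hand":[-1,-1,-1,-1,-1]}';python3 - <<'E'
from h import *
go(560,-150,96,np.pi/2+.035)
T=optics.get_image("top")[:,:,::-1];S=optics.get_image("side")[:,:,::-1]
cv2.imwrite("pics/side3.png",S)
cv2.imwrite("pics/c3.png",cv2.resize(S[140:290,250:450],(800,600),interpolation=2))
E
```

```text
t: 2.7
ee_pos: [488.0, 160.9, 17.1]
orientation: [0.119, 3.139, 0.0]
ft_force: [-1.8, -2.9, 7.4]
width: 13.9
t: 3.2
ee_pos: [489.5, 161.8, 99.3]
orientation: [0.119, 3.134, 0.003]
ft_force: [0.9, 0.4, -4.0]
width: 13.9
shift [ -93.9 -305.6    3.1] turn [ 0.002  0.005 -0.111] t 3.2 F [ 0.9  0.4 -4. ] tcp [489.5 161.8  99.3] w 13.9
```

View pics/c3.png

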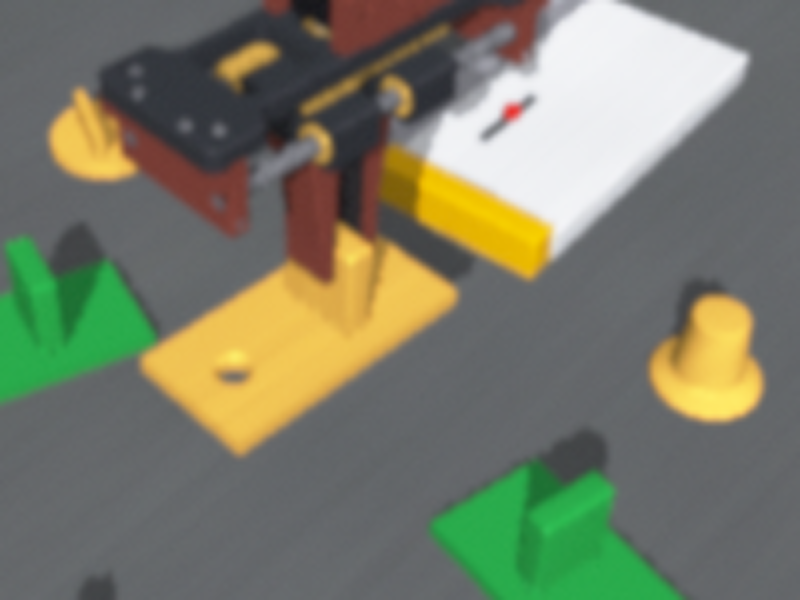

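The bracket is held level, at about 4 N weight. I carry it to above the fixture, web at fixture (−6,−41), and look again.

```bash
python3 -c "
from h import *
go(558.8,-162.9,96,np.pi/2+.035)"; python3 -m jog '{"delta_rot":[[0,0,-0.02],[0,0,-0.045],[0,0,-0.07],[0,0,-0.09],[0,0,-0.111]],"translation":[[-14,-45,3],[-28,-90,3],[-42,-135,3],[-56,-180,3],[-70,-225,3]],"hand":[-1,-1,-1,-1,-1]}'; python3 -c "
from h import *
go(558.8,-162.9,96,np.pi/2+.035)"
```

```text
shift [ -95.7 -317.7    0.4] turn [ 0.     0.001 -0.111] t 3.3 F [-0.4 -0.1 -4.4] tcp [487.5 161.2  96.4] w 14.0
t: 3.8
ee_pos: [539.2, -70.1, 91.6]
orientation: [0.057, -3.138, -0.001]
ft_force: [0.0, 0.9, -5.2]
width: 13.7
shift [-16.2 -93.5  -4.6] turn [ 0.001 -0.003  0.001] t 3.8 F [ 0.   0.9 -5.2] tcp [539.2 -70.1  91.6] w 13.7
```

```bash
python3 -m jog '{"delta_rot":[[0,0,0],[0,0,0],[0,0,0],[0,0,0]],"translation":[[-8,-40,-2],[-14,-80,-3],[-16,-93,-4],[-16,-93,-4]],"hand":[-1,-1,-1,-1]}'; python3 - <<'E'
from h import *
go(558.8,-162.9,50,np.pi/2+.035)
T=optics.get_image("top")[:,:,::-1];S=optics.get_image("side")[:,:,::-1]
cv2.imwrite("pics/side4.png",S);cv2.imwrite("pics/top4.png",T)
a=cv2.resize(T[150:250,350:490],(560,400),interpolation=2)
b=cv2.resize(S[100:230,320:460],(646,600),interpolation=2)
cv2.imwrite("pics/c4.png",b);cv2.imwrite("pics/c4t.png",a)
E
```

```text
t: 4.2
ee_pos: [558.9, -162.4, 95.8]
orientation: [0.051, -3.139, -0.001]
ft_force: [-0.5, 0.1, -5.5]
width: 13.8
shift [ 0.  -0.5 45.8] turn [ 0.001 -0.002 -0.003] t 4.2 F [-0.5  0.1 -5.5] tcp [ 558.9 -162.4   95.8] w 13.8
```

View pics/c4.png

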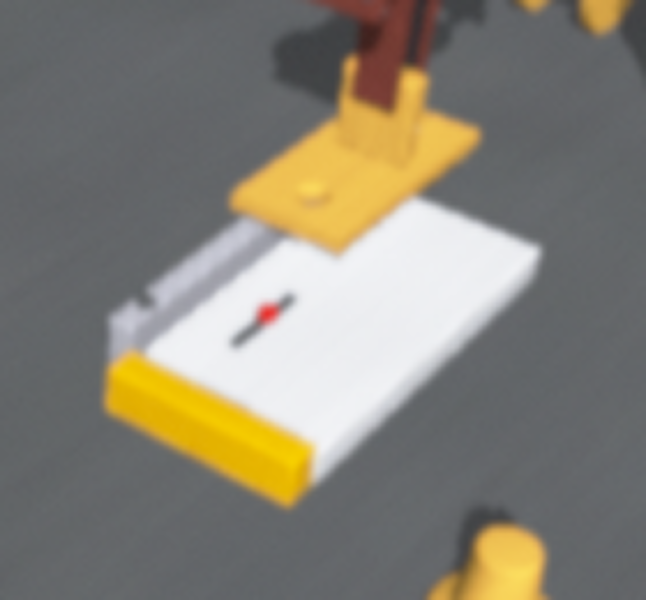

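```bash
python3 - <<'E'
from h import *
np.set_printoptions(precision=1,suppress=True)
s=lambda *p:uc(p,(0,0),(320,100),4.6143)
for n,p,z in [("leaf++",(231,193),86.7),("leaf+-",(337,245),86.7),("leaf--",(482,131),86.7),("hole",(313,190),86.7),("pin",(267,311),26.5),("s+",(235,345),20),("s-",(293,296),20),("bed--",(541,247),20),("bed+-",(312,447),28),("fence++top",(110,322),40),("yel+-",(300,447),28)]: print(n,onz("side",s(*p),z))
E
```

```text
leaf++ [589.  -77.   86.7]
leaf+- [525.1 -75.4  86.7]
leaf-- [ 529.1 -211.    86.7]
hole [ 561.  -106.4   86.7]
pin [562.  -80.1  26.5]
s+ [561.6 -53.7  20. ]
s- [ 564.5 -107.1   20. ]
bed-- [ 492.3 -233.9   20. ]
bed+- [483.4  -8.5  28. ]
fence++top [603.6  -5.1  40. ]
yel+- [487.5  -4.7  28. ]
```

View pics/c4t.png

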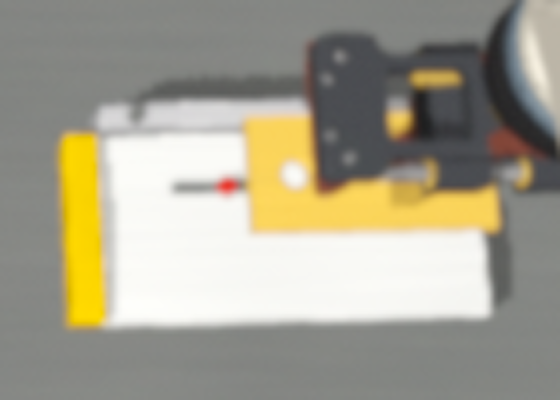

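Top crop: hole at (294,175), pin at (228,186), leaf's near edge from (252,232) to (500,230), bed's near edge from (105,326) to (490,317). From the side view the hole is about 1 mm from the pin's line in x.

```bash
python3 - <<'E'
from h import *
np.set_printoptions(precision=1,suppress=True)
s=lambda *p:uc(p,(0,0),(350,150),4)
for n,p,z in [("hole",(294,175),86.7),("l++",(246,118),86.7),("l+-",(252,231),86.7),("l--",(500,230),86.7),("pin",(228,186),26.5),("s+",(172,187),20),("bed+-",(105,326),20),("bed--",(490,317),20),("fence+top",(98,128),40),("fence mid", (240,125),30),("bedfence+",(105,134),20)]: print(n,onz("top",s(*p),z))
E
```

```text
hole [ 555.1 -105.6   86.7]
l++ [586.1 -80.8  86.7]
l+- [524.4 -82.2  86.7]
l-- [ 526.8 -213.6   86.7]
pin [560.2 -84.5  26.5]
s+ [560.4 -53.6  20. ]
bed+- [478.9 -13.6  20. ]
bed-- [ 487.4 -233.2   20. ]
fence+top [590.4  -8.   40. ]
fence mid [595.6 -91.6  30. ]
bedfence+ [591.5 -15.1  20. ]
```

Fence gap is about 5–7 mm, and the hole is 22–24 mm short of the pin. I shift +6 mm along y for more overlap, lower, and feel for the pin.

```bash
python3 -m jog '{"delta_rot":[[0,0,-0.004],[0,0,-0.004],[0,0,-0.004],[0,0,-0.004],[0,0,-0.004]],"translation":[[0,6,15],[0,6,30],[0,6,44],[0,6,48],[0,6,48]],"hand":[-1,-1,-1,-1,-1]}'; python3 -m jog '{"delta_rot":[[0,0,0],[0,0,0],[0,0,0]],"translation":[[0,0,1],[0,0,1],[0,0,1]],"hand":[-1,-1,-1]}'
```

```text
t: 4.8
ee_pos: [558.7, -154.4, 48.3]
orientation: [0.062, -3.139, -0.001]
ft_force: [-0.0, 0.4, -4.0]
width: 13.8
t: 5.1
ee_pos: [559.8, -155.1, 49.0]
orientation: [-0.061, 3.14, -0.0]
ft_force: [-0.1, 0.0, -4.8]
width: 13.8
```

```bash
for i in 1 2; do python3 -m jog '{"delta_rot":[[0,0,0],[0,0,0],[0,0,0]],"translation":[[0,0,1],[0,0,2],[0,0,2]],"hand":[-1,-1,-1]}' | grep -E "pos|force"; done; python3 -m jog '{"delta_rot":[[0,0,0],[0,0,0]],"translation":[[0,0,1],[0,0,1]],"hand":[-1,-1]}' | grep -E "pos|force"
```

```text
ee_pos: [559.4, -154.9, 46.4]
ft_force: [0.0, -0.0, -5.6]
ee_pos: [559.3, -154.8, 44.3]
ft_force: [0.5, -0.1, -4.5]
ee_pos: [559.6, -155.0, 43.7]
ft_force: [-0.7, -2.2, -1.1]
```

Contact came at TCP z 43.7 (expected 43.5), so the leaf is on the pin with about 3.5 N. Now I ease it to the fence.

```bash
python3 -m jog '{"delta_rot":[[0,0,0],[0,0,0],[0,0,0],[0,0,0]],"translation":[[-1,0,0],[-2,0,0],[-3,0,0],[-3,0,0]],"hand":[-1,-1,-1,-1]}' | grep -E "pos|force"; for i in 1; do python3 -m jog '{"delta_rot":[[0,0,0],[0,0,0]],"translation":[[-1,0,0],[-1,0,0]],"hand":[-1,-1]}' | grep -E "pos|force"; done
```

```text
ee_pos: [562.4, -154.7, 43.5]
ft_force: [-2.1, 0.4, 0.0]
ee_pos: [563.5, -154.6, 43.5]
ft_force: [-2.4, -0.7, -0.6]
```

```bash
python3 -m jog '{"delta_rot":[[0,0,0],[0,0,0]],"translation":[[-0.7,0,0],[-0.7,0,0]],"hand":[-1,-1]}' | grep -E "pos|force|t:"
```

```text
t: 6.7
ee_pos: [564.2, -154.7, 43.5]
ft_force: [-1.4, -0.4, 0.3]
```

```bash
for i in 1 ; do python3 -m jog '{"delta_rot":[[0,0,0],[0,0,0]],"translation":[[-0.7,0,0],[-0.7,0,0]],"hand":[-1,-1]}' | grep -E "pos|force|t:";done
```

```text
t: 6.9
ee_pos: [564.7, -154.6, 43.4]
ft_force: [-2.1, -1.0, -0.0]
```

```bash
python3 -m jog '{"delta_rot":[[0,0,0],[0,0,0]],"translation":[[-0.7,0,0],[-0.7,0,0]],"hand":[-1,-1]}' | grep -E "pos|force|t:"; python3 -c "
from h import *
print(get_obs()['moment'])"
```

```text
t: 7.1
ee_pos: [564.9, -154.6, 43.4]
ft_force: [-6.1, -0.2, 1.9]
[0.19635845 1.08064806 0.02568805]
```

At the fence (Fx −6 N). Before loosening, I tilt about the pin so that the tail comes down on the bed instead of dropping.

```bash
python3 -m jog '{"delta_rot":[[-0.01,0,0],[-0.02,0,0],[-0.03,0,0],[-0.04,0,0],[-0.04,0,0]],"translation":[[0,-0.2,0.7],[0,-0.3,1.4],[0,-0.5,2.1],[0,-0.7,2.8],[0,-0.7,2.8]],"hand":[-1,-1,-1,-1,-1]}' | grep -E "pos|force|t:|ori"
```

```text
t: 7.6
ee_pos: [564.9, -155.3, 40.5]
orientation: [0.061, -3.138, -0.064]
ft_force: [-4.6, -0.0, 1.5]
```

```bash
python3 -m jog '{"delta_rot":[[-0.007,0,0],[-0.007,0,0]],"translation":[[0,-0.1,0.5],[0,-0.1,0.5]],"hand":[-1,-1]}' | grep -E "pos|force|t:"; python3 -c "
from h import *
print(get_obs()['moment'])"
```

```text
t: 7.8
ee_pos: [564.9, -155.3, 40.2]
ft_force: [-5.2, 1.2, 3.2]
[0.35188985 1.17117536 0.13031583]
```

```bash
python3 -m jog '{"delta_rot":[[0,0,0],[0,0,0],[0,0,0]],"translation":[[0,0,0],[0,0,0],[0,0,0]],"hand":[-0.66,-0.64,-0.62]}' ; python3 - <<'E'
from h import *
print(get_obs()['moment'])
T=optics.get_image("top")[:,:,::-1];S=optics.get_image("side")[:,:,::-1]
b=cv2.resize(S[100:220,330:450],(400,400),interpolation=2);a=cv2.resize(T[160:240,355:435],(400,400),interpolation=2)
cv2.imwrite("pics/c5.png",np.hstack([a,b]))
E
```

```text
t: 8.1
ee_pos: [566.7, -155.6, 40.4]
orientation: [-0.062, 3.139, 0.073]
ft_force: [0.5, 0.8, -0.3]
width: 16.9
[0.02474794 0.01407779 0.03304647]
```

View pics/c5.png

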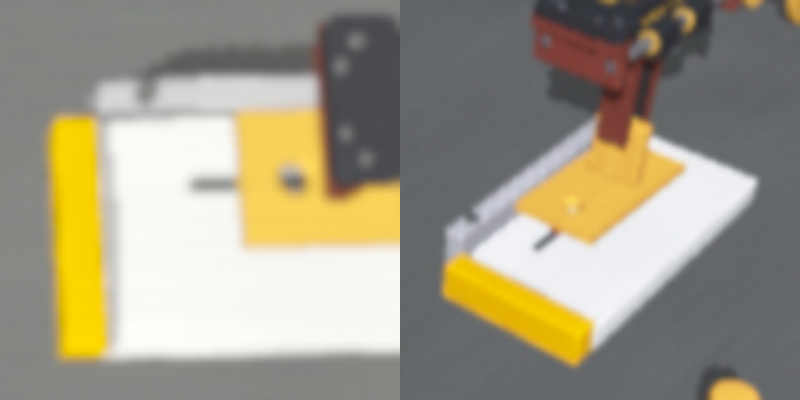

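Released and loose. The leaf rides on the pin (hidden under it) with its edge on the fence, all forces about 0. Now I slide along +y in small steps and watch the force.

```bash
python3 -m jog '{"delta_rot":[[0,0,0],[0,0,0],[0,0,0],[0,0,0],[0,0,0]],"translation":[[0,1,3],[0,2,4],[0,3,4],[0,4,4],[0,5,4]],"hand":[-0.62,-0.62,-0.62,-0.62,-0.62]}' | grep -E "pos|force"; python3 -m jog '{"delta_rot":[[0,0,0],[0,0,0],[0,0,0]],"translation":[[0,1,0],[0,2,0],[0,3,0]],"hand":[-0.62,-0.62,-0.62]}'
```

```text
ee_pos: [565.2, -150.1, 36.3]
ft_force: [0.4, -1.6, -1.4]
t: 9.0
ee_pos: [565.1, -147.1, 36.5]
orientation: [0.062, -3.139, -0.074]
ft_force: [-0.1, -1.2, -0.6]
width: 16.7
```

```bash
for i in 1; do python3 -m jog '{"delta_rot":[[0,0,0],[0,0,0],[0,0,0],[0,0,0]],"translation":[[0,0.8,0],[0,1.6,0],[0,2.4,0],[0,3,0]],"hand":[-0.62,-0.62,-0.62,-0.62]}' | grep -E "pos|force|t:"; done
```

```text
t: 9.4
ee_pos: [565.1, -144.2, 36.7]
ft_force: [-0.5, -2.0, -1.2]
```

```bash
for i in 1; do python3 -m jog '{"delta_rot":[[0,0,0],[0,0,0],[0,0,0],[0,0,0]],"translation":[[0,0.6,0],[0,1.2,0],[0,1.8,0],[0,2.4,0]],"hand":[-0.62,-0.62,-0.62,-0.62]}' | grep -E "pos|force|t:"; done
```

```text
t: 9.8
ee_pos: [565.1, -141.7, 36.9]
ft_force: [0.0, 0.4, 0.1]
```

```bash
python3 -m jog '{"delta_rot":[[0,0,0],[0,0,0],[0,0,0]],"translation":[[0,0.5,0],[0,1,0],[0,1,0]],"hand":[-0.62,-0.62,-0.62]}' | grep -E "pos|force|t:"
```

```text
t: 10.1
ee_pos: [565.0, -140.7, 36.9]
ft_force: [0.2, -0.4, -0.5]
```

```bash
python3 -m jog '{"delta_rot":[[0,0,0],[0,0,0],[0,0,0]],"translation":[[0,0.5,0],[0,1,0],[0,1,0]],"hand":[-0.62,-0.62,-0.62]}' | grep -E "pos|force|t:"
```

```text
t: 10.4
ee_pos: [564.9, -139.8, 36.9]
ft_force: [-0.2, 0.4, -0.1]
```

```bash
python3 -m jog '{"delta_rot":[[0,0,0],[0,0,0],[0,0,0]],"translation":[[0,0.5,0],[0,1,0],[0,1,0]],"hand":[-0.62,-0.62,-0.62]}' | grep -E "pos|force|t:"; python3 - <<'E'
from h import *
T=optics.get_image("top")[:,:,::-1];S=optics.get_image("side")[:,:,::-1]
b=cv2.resize(S[100:220,330:450],(400,400),interpolation=2);a=cv2.resize(T[160:240,355:435],(400,400),interpolation=2)
cv2.imwrite("pics/c6.png",np.hstack([a,b]))
E
```

```text
t: 10.7
ee_pos: [565.0, -139.0, 36.9]
ft_force: [0.6, -1.9, -1.2]
```

View pics/c6.png

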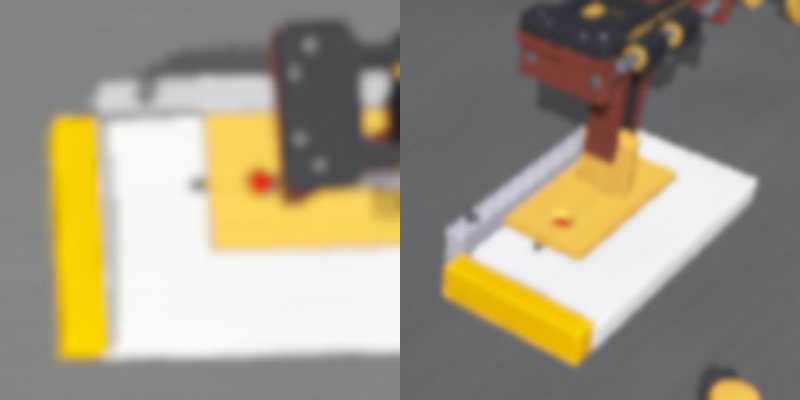

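The red pin now fills the hole (top crop (262,182)). I check the catch by a small further push.

```bash
python3 -m jog '{"delta_rot":[[0,0,0],[0,0,0],[0,0,0]],"translation":[[0,0.5,0],[0,1,0],[0,1,0]],"hand":[-0.62,-0.62,-0.62]}' | grep -E "pos|force|t:"
```

```text
t: 11.1
ee_pos: [564.9, -137.8, 36.9]
ft_force: [0.1, -1.2, -0.1]
```

```bash
python3 -m jog '{"delta_rot":[[0,0,0],[0,0,0],[0,0,0]],"translation":[[0,0.4,0],[0,0.7,0],[0,0.7,0]],"hand":[-0.62,-0.62,-0.62]}' | grep -E "pos|force|t:"
```

```text
t: 11.4
ee_pos: [564.8, -137.1, 37.0]
ft_force: [-0.4, -0.6, -1.6]
```

```bash
python3 -m jog '{"delta_rot":[[0,0,0],[0,0,0],[0,0,0]],"translation":[[0,0.4,0],[0,0.7,0],[0,0.7,0]],"hand":[-0.62,-0.62,-0.62]}' | grep -E "pos|force|t:"
```

```text
t: 11.7
ee_pos: [564.8, -136.4, 37.0]
ft_force: [-0.4, -2.2, -1.4]
```

```bash
python3 -m jog '{"delta_rot":[[0,0,0],[0,0,0],[0,0,0]],"translation":[[0,0.4,0],[0,0.7,0],[0,0.7,0]],"hand":[-0.62,-0.62,-0.62]}' | grep -E "pos|force|t:"
```

```text
t: 12.0
ee_pos: [564.9, -136.2, 37.1]
ft_force: [-0.2, -5.1, -1.6]
```

The force rose to 5 N with no travel, so it has caught. I back off, open and lift away.

```bash
python3 -m jog '{"delta_rot":[[0,0,0],[0,0,0]],"translation":[[0,-1,0],[0,-2,0]],"hand":[-0.62,-0.62]}' | grep -E "pos|force|t:"; python3 -m jog '{"delta_rot":[[0,0,0],[0,0,0],[0,0,0],[0.02,0,0],[0.047,0,0]],"translation":[[0,1,0],[0,1.5,0],[0,1.5,0],[0,1.5,0],[0,1.5,0]],"hand":[-0.5,-0.3,-0.2,-0.2,-0.2]}'; python3 -m jog '{"delta_rot":[[0,0,0],[0,0,0],[0,0,0],[0,0,0],[0,0,0]],"translation":[[0,0,-15],[0,0,-50],[0,-15,-90],[20,-60,-120],[40,-90,-150]],"hand":[-0.2,-0.2,-0.2,-0.2,-0.2]}';python3 - <<'E'
from h import *
T=optics.get_image("top")[:,:,::-1];S=optics.get_image("side")[:,:,::-1]
cv2.imwrite("pics/side7.png",S);cv2.imwrite("pics/top7.png",T)
b=cv2.resize(S[110:220,340:450],(400,400),interpolation=2);a=cv2.resize(T[160:260,360:460],(400,400),interpolation=2)
cv2.imwrite("pics/c7.png",np.hstack([a,b]))
E
```

```text
t: 12.2
ee_pos: [564.8, -137.4, 37.1]
ft_force: [-0.1, 1.1, -0.0]
t: 12.7
ee_pos: [564.9, -136.5, 37.1]
orientation: [-0.061, 3.141, -0.001]
ft_force: [-0.8, -0.0, -0.5]
width: 35.0
t: 13.2
ee_pos: [530.3, -225.5, 186.7]
orientation: [-0.065, 3.139, 0.0]
ft_force: [0.0, -0.3, -0.4]
width: 35.4
```

View pics/c7.png

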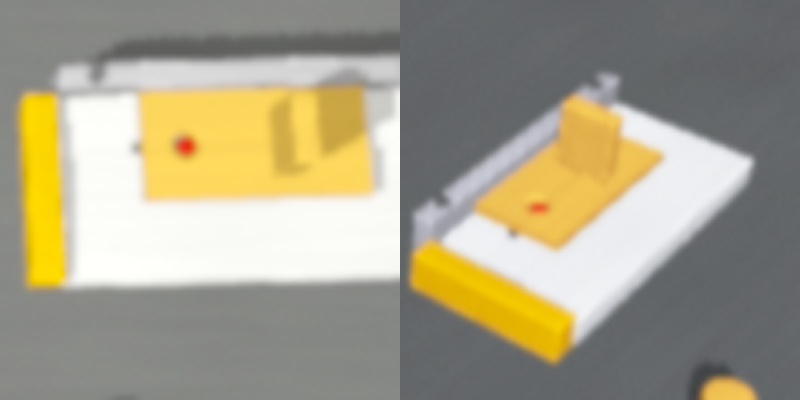

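The hole is over the pin: a thin dark sliver shows on its +y side, as expected after pushing to the stop. Now I check flatness by triangulating the leaf corners.

```bash
python3 - <<'E'
from h import *
np.set_printoptions(precision=1,suppress=True)
t=lambda *p:uc(p,(0,0),(360,160),4); s=lambda *p:uc(p,(400,0),(340,110),3.636)
for n,a,b in [("++",(140,92),(475,209)),("+-",(146,199),(557,247)),("--",(375,192),(664,155)),("pin",(186,147),(539,208))]:
    print(n,*tri(t(*a),s(*b)))
    if n!="pin":print(onz("top",t(*a),28),onz("side",s(*b),28))
T=cv2.imread("pics/top7.png");S=cv2.imread("pics/side7.png")
a=cv2.resize(T[185:208,390:420],(480,368),interpolation=2);b=cv2.resize(S[155:185,355:395],(320,240),interpolation=2)
o=np.zeros((368,800,3),np.uint8);o[:,:480]=a;o[:240,480:]=b;cv2.imwrite("pics/c8.png",o)
E
```

```text
++ [594.  -57.9  21.8] [1.7]
[591.5 -57.3  28. ] [590.3 -50.7  28. ]
+- [530.3 -59.7  23.8] [1.4]
[528.7 -59.3  28. ] [528.4 -54.6  28. ]
-- [ 536.2 -191.3   23.6] [1.3]
[ 534.7 -190.1   28. ] [ 534.  -184.8   28. ]
pin [561.1 -82.9  25.6] [2.]
```

View pics/c8.png

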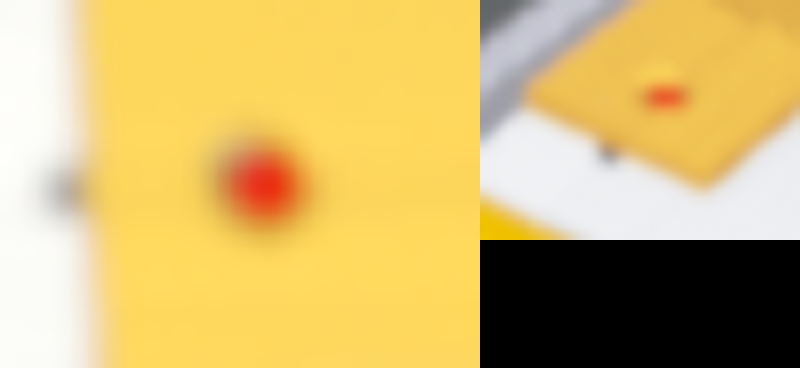

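The corner heights agree front to tail within noise, so it is flat. As a firmer check I touch the leaf lightly beside the hole with closed fingers; its top should be at z≈28.

```bash
python3 -c "
from h import *
go(561,-98,100,np.pi/2+.039)"
```

```text
shift [-34.1 130.1  89.7] turn [-0.004  0.007 -0.003] t 13.3 F [ 0.8 -0.   1. ] tcp [ 531.  -228.9  189.9] w 35.0
```

```bash
python3 -m jog '{"delta_rot":[[0,0,0],[0,0,0],[0,0,0],[0,0,0],[0,0,0]],"translation":[[-10,40,10],[-20,80,30],[-34,120,60],[-34,130,90],[-34,130,90]],"hand":[-1,-1,-1,-1,-1]}';python3 -m jog '{"delta_rot":[[0,0,0],[0,0,0],[0,0,0],[0,0,0],[0,0,0]],"translation":[[0,0,25],[0,0,50],[0,0,64],[0,0,67],[0,0,67]],"hand":[-1,-1,-1,-1,-1]}'; python3 -m jog '{"delta_rot":[[0,0,0],[0,0,0]],"translation":[[0,0,0],[0,0,0]],"hand":[-1,-1]}'
```

```text
t: 13.8
ee_pos: [556.0, -90.7, 91.1]
orientation: [0.066, -3.134, -0.004]
ft_force: [0.0, -0.4, -0.9]
width: 1.0
t: 14.3
ee_pos: [559.3, -94.0, 27.9]
orientation: [-0.061, 3.141, 0.0]
ft_force: [-0.2, 0.4, 0.8]
width: 0.6
t: 14.5
ee_pos: [559.8, -93.8, 28.5]
orientation: [-0.061, 3.139, -0.001]
ft_force: [-0.4, -0.4, 0.1]
width: 0.3
```

```bash
python3 -m jog '{"delta_rot":[[0,0,0],[0,0,0]],"translation":[[0,0,0.7],[0,0,0.7]],"hand":[-1,-1]}' | grep -E "pos|force"
```

```text
ee_pos: [559.2, -93.6, 27.0]
ft_force: [0.7, 0.5, -0.3]
```

```bash
python3 -m jog '{"delta_rot":[[0,0,0],[0,0,0]],"translation":[[0,0,0.5],[0,0,0.5]],"hand":[-1,-1]}' | grep -E "pos|force"
```

```text
ee_pos: [559.0, -93.5, 26.1]
ft_force: [0.5, 0.9, 0.0]
```

There is no contact even at TCP z 26, so the leaf is certainly not raised at the hole. I retract and hand in.

```bash
python3 -m jog '{"delta_rot":[[0,0,0],[0,0,0],[0,0,0],[0,0,0],[0,0,0]],"translation":[[0,0,-30],[0,0,-70],[0,0,-110],[20,-40,-140],[40,-90,-160]],"hand":[-1,-1,-1,-1,-1]}';python3 -m jog '{"delta_rot":[[0,0,0],[0,0,0]],"translation":[[0,0,0],[0,0,0]],"hand":[-1,-1]}' >/dev/null; python3 - <<'E'
from h import *
T=optics.get_image("top")[:,:,::-1];A=cv2.imread("pics/top7.png");B=cv2.imread("pics/top0.png")
d=lambda a,b,x,y,w,h:np.abs(a[y:y+h,x:x+w].astype(int)-b[y:y+h,x:x+w]).mean().round(2)
print("fixture hole area",d(T,A,385,180,40,30),"casting",d(T,B,318,110,36,32),"bushing",d(T,B,352,262,32,32),"bottle",d(T,B,190,80,50,60))
print(ctrl.close_job())
E
```

```text
t: 15.4
ee_pos: [526.9, -175.3, 184.6]
orientation: [-0.067, 3.138, -0.002]
ft_force: [1.1, -0.7, 0.1]
width: 0.4
fixture hole area 0.84 casting 1.31 bushing 1.24 bottle 1.29
the job is handed in; nothing more can be done
None
```

I laid the brass bracket on the fixture riding on top of the red pin and eased it to the fence with about 6 N. I then slid it along the fence, held loosely, until the hole caught on the pin. It was released and the job handed in at about 15.6 s of the 45 s; the hand-in reported no verdict.

**Hole on the pin:** the push force was about 1–2 N while sliding and rose to 5 N with no further travel. The last pictures show the red pin filling the hole.

**Flatness:** triangulated leaf corners came out level from front to tail, within about 2 mm. They read z≈22–24 mm where the text implies 28, which fits the noise of the pictures and the camera calibration. I also tried to touch the leaf beside the hole with closed fingers. I met nothing down to z 26 mm, where I expected contact at 28. So the leaf is not raised at the hole, but I never touched it.

**Squareness:** the long edge was about 0.045 rad from the world y axis, against about 0.039 for the bed.

**Casting, bushing and bottle:** the before and after pictures differ only by noise around all three.

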